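# Set two lidded jars for the kiln

### The job

Set the ware for the kiln: on the middle of the round setter stand the wide white jar, nest the blue jar in its mouth, and close the blue jar with the white lid; on the middle of the square setter stand the terracotta jar and close it with the terracotta lid. Everything must sit upright and fully home in what is below it. Do not tip any of the ware over on the way, and leave the cream kiln prop, the green glaze jar and the cream bowl where they stand.

Things in the scene. Friction and masses are not known exactly. Their poses are not given: they have to be found in the camera images.
- round_setter: The round setter: a dark charcoal-grey disc, 90 mm in diameter and 10 mm thick, lying on the table. Fixed to the table, does not move; its top is at 10 mm and clear of other things at the start. Origin: centre of its underside, on the table, z up.
- square_setter: The square setter: a dark charcoal-grey plate, 90 x 90 mm and 10 mm thick, lying on the table; its sides run along its x and y. Fixed to the table, does not move; its top is at 10 mm and clear of other things at the start. Origin: centre of its underside, on the table, z up.
- white_jar: Wide white jar without a lid: straight cylinder 64 mm across and 48 mm high, flat bottom, open mouth of 54 mm bore, wall 5 mm. The blue jar's foot fits its mouth. Tab handle 14 mm wide along its own +x, near the top, out to 46 mm from the axis; sides along its own y free to grip. Origin: centre of underside, z up. 200 g.
- blue_jar: Blue jar, 48 mm high in all. Foot 50 mm across, 6 mm high, bevelled; body above it 60 mm across; open mouth, bore 50 mm. Seated, its foot is 6 mm down in the white jar's mouth (2 mm play all round), its body on that rim, its origin 42 mm above the white jar's. Tab handle 14 mm wide along its own +x, near the top, out to 44 mm from the axis; sides along its own y free to grip. Origin: centre of underside, z up. 160 g.
- terracotta_jar: Red-brown terracotta jar, 52 mm high in all. Foot 50 mm across, 6 mm high, bevelled; body above it 60 mm across; open mouth, bore 50 mm. Tab handle 14 mm wide along its own +x, near the top, out to 44 mm from the axis; sides along its own y free to grip. Origin: centre of underside, z up. 180 g.
- white_lid: White lid with a knob: flange 58 mm across, z 6 to 12 mm; under it a plug 45 mm across, 6 mm high, on which it stands at the start; on top an upright cylindrical knob 18 mm across, z 12 to 32 mm. Origin: centre of the plug's underside, z up. 60 g. Seated in the blue jar's mouth (2.5 mm play all round) its origin is 42 mm above the blue jar's.
- terracotta_lid: Red-brown terracotta lid with a knob: flange 58 mm across, z 6 to 12 mm; under it a plug 45 mm across, 6 mm high, on which it stands at the start; on top an upright cylindrical knob 18 mm across, z 12 to 32 mm. Origin: centre of the plug's underside, z up. 60 g. Seated in the terracotta jar's mouth (2.5 mm play all round) its origin is 46 mm above that jar's.
- kiln_prop: Bystander: a waisted cream kiln prop standing upright, 54 mm in diameter, 60 mm high; loose. Origin: centre of its underside.
- glaze_jar: Bystander: a closed green jar with a black cap and paper label, 54 mm in diameter, 62 mm high; loose. Origin: centre of its underside.
- bisque_bowl: Bystander: an empty cream bowl, 80 mm across the rim, 34 mm high; loose. Origin: centre of its underside.

How it is judged:
By the outcome, as a careful person would: the job done as asked, in the order asked, and still so for the second after the job is handed in, with the robot touching nothing.
It also fails if it takes over 131 s, if anything falls off the work surface, if the arm or the gripper's body presses on something with over 40 N, if the wrist force passes 120 N, or if a joint passes its speed limit or range.

### The arm

A 6-joint arm with a two-finger parallel gripper is mounted at the origin on the work surface. World frame = base frame: x ahead of the robot, y to its left, z up, the work surface at z = 0. Lengths are in mm, angles in rad, forces in N, time in s.
With the tool pointing down it reaches from about 275 to 750 mm from the base axis. Payload 10.2 kg.
Tool frame: the origin (TCP) lies between the finger pads; the fingertips stand 17 mm ahead of it and the grasp point (between the pads) lies 2 mm behind it; z points along the fingers, y is the line along which they close (so a half turn about z gives the same grasp; the last joint's range is limited). The gripper opens to 85 mm and grips with 20 to 120 N. Pads are 22 mm wide; open, the fingers measure 114 mm over their backs; the gripper's body (76 mm by 85 mm) begins 54 mm behind the grasp point. The pads swing forward as they close: fully open they stand 13 mm farther back than shut.
Start: joints at [-1.342, 0.313, 1.498, -0, 1.331, -0.223], TCP at [229.196, -472.335, 248.294] pointing down, gripper open.
Joint ranges: [-2.94, 2.94], [-0.97, 2.17], [0.19, 2.56], [-1.23, 4.37], [0.02, 3.11], [-2.88, 2.88]. Speed limits (rad/s): [2.39, 2.39, 3.01, 3.14, 3.14, 3.14].

### API

Orientations are given as a unit quaternion [w, x, y, z].
In Python, from rig import * gives the robot as it stands.
- The arm moves only by the tool step_arm, never from a script. Its argument "commands" is text: rows parted by semicolons, each of 7 numbers parted by spaces: the opening, from 0 (shut) to 1 (fully open), then the shift along the tool's x, y, z in cm, then the turn, a rotation vector about the tool's x, y, z in rad. In form: hand x y z rx ry rz; .... A call has 1 to 20 rows; each row is the pose to reach, as a shift and turn from the pose commanded when the call began, along the tool's axes at that moment; what a row does not reach only later rows make up. A row lasts 1/12 s, in which the tool goes at most 41.7 mm and 7.16 degrees, less where a joint would pass 70% of its speed; a pose out of reach is approached as far as the arm can. A call with a gripper value outside its range is refused whole. The fingers move at their own pace and stop on an object; "newtons" is the grip in N (left out, the last holds). Time passes only in rows, so rows that repeat a pose let the fingers close. It gives the time, the measured TCP pose, the force, the opening and the grip force at its end, in the units of the state.
- sense(): the state, without advancing time (a new reading comes with each control period).
- capture(name): name is "scene" or "side" or "wrist"; returns the picture (400x640x3 uint8, red, green, blue); there is no depth.
- camera_model(name): a dict with "mtx" (3x3 intrinsics, pixels), "eye" and "rotation" of the camera in the world. Camera axes: x right, y down, z forward; pixel columns grow to the right and rows downward; lengths in mm; the calibration is good to about 2 mm. A picture is of the moment at which its call begins: read the wrist's pose just before it. camera_model takes no time and is no camera call; for the wrist camera it gives the pose at the moment of the call.
- finish_job(): hands the job in; it is judged then, once.
Trained networks look in the newest picture that a camera, given by its name, has taken for a name from the list of things; names that differ only in an ending like _2 or _b are one class to them, and where a whole thing is asked for, a point or a joint stands for the part that bears it (a point fixed in the world has none). Each returns a list of dicts, best first, with "score" (0 to 1); they miss things now and then, are a little off and sometimes report something else, mostly with a low value. They report only what shows in the picture. A call takes as long as a camera call.
- search_frame(camera, label): "rect" ([centre column, centre row, width, height] in pixels, round what is visible of it).
- trace(camera, label): "mask" (400x640 bool, what is visible of it) and "rect" ([centre column, centre row, width, height] in pixels, round what is visible of it).
- spot_point(camera, label): "xy" ([column, row] in pixels: a listed point, or the origin of a listed thing).
The state is a dict: "time_s": time; "joints": joint angles; "dq": joint speeds; "tau": joint torques, N m; "eef_pos": TCP position; "ee_rot": TCP orientation; "force": force on the tool from outside, world axes, zero at the start; "wrist_torque": the same for the moment, N m; "grip_width": opening from 0.0 (shut) to 1.0 (fully open); "grip_force": force on a finger pad.
Only numpy, scipy, OpenCV 4.12 (cv2) and the standard library are available. Lean on these libraries where they do the work, as an engineer would, in place of code of your own. Each camera call takes 0.05 s, during which the arm holds its last target. There are 200 camera calls.

## Working session

There is one attempt and no reset: what is moved stays moved. The work goes in short steps, Python scripts to look and compute and a tool call to move; the robot and the scene stay as the last step left them, time stands still between calls to the robot, and variables do not carry over. Pictures are saved under pics/ and viewed, at most 14 in all, crops included, and the job is handed in when it is done.

Besides the shell and the picture viewer there is one more tool, called after "Request:" by a JSON object that holds its "op" and its "data". step_arm: Moves the arm, as the interface text tells. Its arguments: {"type":"object","properties":{"commands":{"type":"string"},"newtons":{"type":"number"}},"required":["commands"]}

```bash
mkdir -p pics; cat > h.py <<'E'
from rig import *
import numpy as np, cv2
from scipy.spatial.transform import Rotation as R
N=["round_setter","square_setter","white_jar","blue_jar","terracotta_jar","white_lid","terracotta_lid","kiln_prop","glaze_jar","bisque_bowl"]
def ray(cm,px,z):
    K=np.array(cm["mtx"]);Rm=np.array(cm["rotation"]);e=np.array(cm["eye"])
    d=Rm@np.linalg.solve(K,[px[0],px[1],1.]);return e+d*(z-e[2])/d[2]
def proj(cm,P):
    K=np.array(cm["mtx"]);Rm=np.array(cm["rotation"]);e=np.array(cm["eye"])
    q=(np.atleast_2d(P)-e)@Rm;q=q@K.T;return q[:,:2]/q[:,2:]
def shot(c,f=None):
    cm=camera_model(c);im=capture(c)
    if f: cv2.imwrite("pics/"+f+".png",im[:,:,::-1])
    return cm,im
def tool():
    s=sense();w=s["ee_rot"];return np.array(s["eef_pos"]),R.from_quat([w[1],w[2],w[3],w[0]])
E
python3 - <<'E'
from h import *
for c in("scene","side"):
    cm,im=shot(c,c); print(c,np.round(cm["eye"]))
    for n in N:
        r=spot_point(c,n)
        print(n,[(np.round(a["xy"]).tolist(),round(a["score"],2),np.round(ray(cm,a["xy"],0)[:2]).tolist()) for a in r[:2]])
cm,im=shot("wrist","w0");print(np.round(cm["eye"]),np.round(cm["rotation"],2))
p,r=tool();print(p,np.round(r.as_matrix(),3))
E
```

```text
scene [ 950.  528. 1213.]Traceback (most recent call last):
  File "<stdin>", line 6, in <module>
  File "h.py", line 7, in ray
    d=Rm@np.linalg.solve(K,[px[0],px[1],1.]);return e+d*(z-e[2])/d[2]
      ~~^~~~~~~~~~~~~~~~~~~~~~~~~~~~~~~~~~~~
ValueError: matmul: Input operand 1 has a mismatch in its core dimension 0, with gufunc signature (n?,k),(k,m?)->(n?,m?) (size 3 is different from 4)
```

View pics/scene.png

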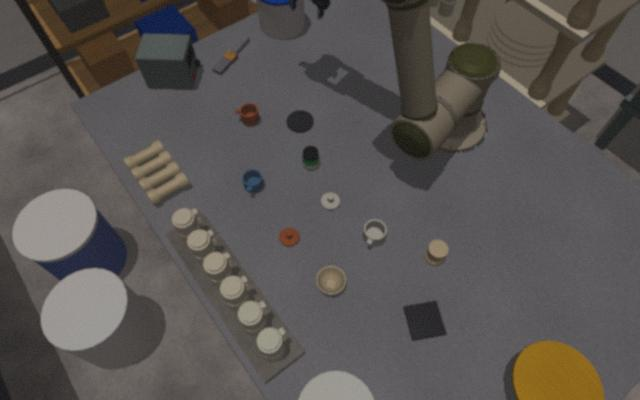

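The scene view shows the round setter at (300,121), the square setter (425,320), the white jar (375,231) and the blue jar (253,181). The terracotta jar is at (249,114), the white lid (330,201) and the terracotta lid (289,237). The prop, glaze jar and bowl are at (437,251), (311,157) and (331,281). The camera rotation comes as a quaternion, so I'll fix the helper.

```bash
sed -i 's/Rm=np.array(cm\["rotation"\])/Rm=rot(cm)/' h.py; cat >> h.py <<'E'
def rot(cm):
    w=cm["rotation"];return R.from_quat([w[1],w[2],w[3],w[0]]).as_matrix()
E
python3 - <<'E'
from h import *
for c in("scene","side"):
    cm,im=shot(c,c); print(c,np.round(cm["eye"]),cm["mtx"])
    for n in N:
        r=spot_point(c,n)
        print(n,[(np.round(a["xy"]).tolist(),round(a["score"],2),np.round(ray(cm,a["xy"],0)[:2]).tolist()) for a in r[:2]])
cm,im=shot("wrist","w0");print(np.round(cm["eye"]),np.round(rot(cm),2),cm["mtx"])
p,r=tool();print(p,np.round(r.as_matrix(),3))
E
```

```text
scene [ 950.  528. 1213.] [[470.24926727   0.         318.39416733]
 [  0.         470.24926727 200.71813533]
 [  0.           0.           1.        ]]
round_setter [([304.0, 125.0], 0.86, [387.0, -289.0]), ([253.0, 118.0], 0.71, [503.0, -414.0])]
square_setter [([424.0, 322.0], 0.7, [528.0, 426.0])]
white_jar [([372.0, 236.0], 0.98, [474.0, 154.0])]
blue_jar [([254.0, 184.0], 0.59, [643.0, -194.0])]
terracotta_jar [([248.0, 121.0], 0.65, [523.0, -411.0])]
white_lid [([331.0, 202.0], 0.75, [497.0, -3.0]), ([431.0, 260.0], 0.22, [392.0, 312.0])]
terracotta_lid [([287.0, 242.0], 0.79, [677.0, 24.0])]
kiln_prop [([430.0, 260.0], 0.94, [394.0, 309.0])]
glaze_jar [([310.0, 163.0], 0.78, [462.0, -153.0]), ([288.0, 241.0], 0.6, [672.0, 23.0])]
bisque_bowl [([331.0, 286.0], 0.63, [659.0, 201.0]), ([430.0, 260.0], 0.38, [393.0, 311.0])]
side [ 458. -947.  592.] [[460.87681008   0.         314.66037272]
 [  0.         460.87681008 186.24516802]
 [  0.           0.           1.        ]]
round_setter [([253.0, 294.0], 0.62, [385.0, -300.0])]
square_setter [([307.0, 136.0], 0.8, [527.0, 411.0])]
white_jar [([291.0, 175.0], 0.66, [469.0, 152.0])]
blue_jar [([380.0, 249.0], 0.82, [645.0, -188.0]), ([260.0, 155.0], 0.72, [382.0, 290.0])]
terracotta_jar [([332.0, 338.0], 0.6, [520.0, -416.0]), ([261.0, 153.0], 0.2, [384.0, 301.0])]
white_lid [([303.0, 208.0], 0.78, [494.0, -15.0])]
terracotta_lid [([374.0, 195.0], 0.85, [672.0, 30.0])]
kiln_prop [([262.0, 153.0], 0.89, [387.0, 303.0])]
glaze_jar [([292.0, 242.0], 0.78, [461.0, -150.0])]
bisque_bowl [([357.0, 166.0], 0.84, [654.0, 189.0])]
[ 297. -438.  373.] [[ 0.44 -0.86 -0.27]
 [-0.9  -0.42 -0.13]
 [-0.    0.3  -0.95]] [[286.70670872   0.         322.07671724]
 [  0.         286.70670872 203.44983744]
 [  0.           0.           1.        ]]
[ 229.20061806 -472.34398836  248.32463386] [[ 0.9    0.437  0.   ]
 [ 0.437 -0.9   -0.   ]
 [ 0.     0.    -1.   ]]
```

View pics/side.png

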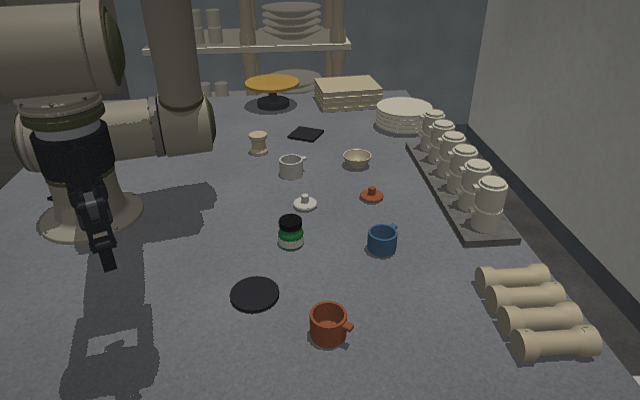

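The side view agrees with the scene view: round setter (253,294), terracotta jar (328,325) with its handle lower right, blue jar (382,240), white jar (291,168) and lids (305,203) and (372,195). Next I'll fit silhouettes to the masks to get centres and handle directions.

```bash
cat >> h.py <<'E'
from scipy.optimize import minimize
# (r,z0,z1) stacks, handle reach
SH=dict(white_jar=([(32,0,48)],46),blue_jar=([(25,0,4),(30,6,48)],44),terracotta_jar=([(25,0,4),(30,6,52)],44),
 white_lid=([(22.5,0,6),(29,6,12),(9,12,32)],0),terracotta_lid=([(22.5,0,6),(29,6,12),(9,12,32)],0),
 round_setter=([(45,0,10)],0),square_setter=([],0))
A=np.linspace(0,2*np.pi,40,endpoint=False);S=4
def render(cm,n,x,y,yaw,z):
    st,h=SH[n];m=np.zeros((400*S,640*S),np.uint8)
    parts=[np.vstack([np.c_[r*np.cos(A),r*np.sin(A),0*A+k] for k in(a,b)]) for r,a,b in st]
    if n=="square_setter": parts=[np.array([[i,j,k] for i in(-45,45) for j in(-45,45) for k in(0,10)])]
    if h: t=st[-1][2]; parts.append(np.array([[i,j,k] for i in(28,h) for j in(-7,7) for k in(t-20,t-6)]))
    c,s=np.cos(yaw),np.sin(yaw)
    for P in parts:
        P=np.asarray(P,float)@np.array([[c,s,0],[-s,c,0],[0,0,1]])+[x,y,z]
        q=((proj(cm,P)+.5)*S).astype(np.float32)
        cv2.fillConvexPoly(m,cv2.convexHull(q).astype(np.int32),1)
    return cv2.resize(m.astype(np.float32),(640,400),interpolation=cv2.INTER_AREA)
def fit(cm,n,mask,x,y,z=0,yaws=None):
    M=mask.astype(np.float32)
    f=lambda p,yw=None:1-np.minimum(g:=render(cm,n,p[0],p[1],p[2]/20 if yw is None else yw,z),M).sum()/np.maximum(g,M).sum()
    if yaws is None: yaws=np.arange(0,6.28,.52) if SH[n][1] else ([0,.4,.8,1.2] if n=="square_setter" else [0])
    p=minimize(lambda p:f(p,yaws[0]),[x,y],method="Nelder-Mead",options=dict(initial_simplex=[[x,y],[x+8,y],[x,y+8]],xatol=.1)).x
    yw=min(yaws,key=lambda w:f(p,w))
    p0=np.array([*p,yw*20]);r=minimize(f,p0,method="Nelder-Mead",options=dict(initial_simplex=p0+np.array([[0,0,0],[4,0,0],[0,4,0],[0,0,5]]),xatol=.05))
    return r.x[0],r.x[1],np.degrees(r.x[2]/20),1-r.fun
def look(c,n,x,y,z=0):
    cm=camera_model(c);best=None
    u0=proj(cm,[x,y,z+20])[0]
    t=[a for a in trace(c,n) if np.hypot(*(np.array(a["rect"][:2])-u0))<60]
    return fit(cm,n,t[0]["mask"],x,y,z)+(round(t[0]["score"],2),) if t else None
P0=dict(round_setter=(386,-295),square_setter=(527,418),white_jar=(472,153),blue_jar=(644,-191),terracotta_jar=(521,-414),white_lid=(496,-10),terracotta_lid=(674,27))
E
python3 - <<'E'
from h import *
for c in("scene","side"):
    capture(c)
    for n in P0: print(c,n,np.round(look(c,n,*P0[n]) or 0,2))
E
```

```text
scene round_setter [ 388.41 -308.34   14.02    0.88    0.97]
scene square_setter [525.94 421.34  62.07   0.96   0.69]
scene white_jar [469.96 158.05  36.81   0.94   0.96]
scene blue_jar [ 647.25 -191.1    61.17    0.95    0.79]
scene terracotta_jar [ 515.93 -412.77   89.38    0.89    0.85]
scene white_lid [498.7   -8.57   7.97   0.93   0.63]
scene terracotta_lid [6.6399e+02 1.5760e+01 1.3430e+01 9.5000e-01 6.4000e-01]
side round_setter [ 387.84 -306.24    6.92    0.96    0.93]
side square_setter [522.84 417.81  66.26   0.91   0.97]
side white_jar [469.82 155.94  31.17   0.94   0.71]
side blue_jar [ 646.28 -191.14  282.42    0.93    0.81]
side terracotta_jar [ 512.2  -413.01  324.97    0.94    0.96]
side white_lid [496.98  -4.68  -1.     0.77   0.68]
side terracotta_lid [ 6.6213e+02  1.3600e+01 -3.2000e-01  8.6000e-01  7.6000e-01]
```

View pics/w0.png

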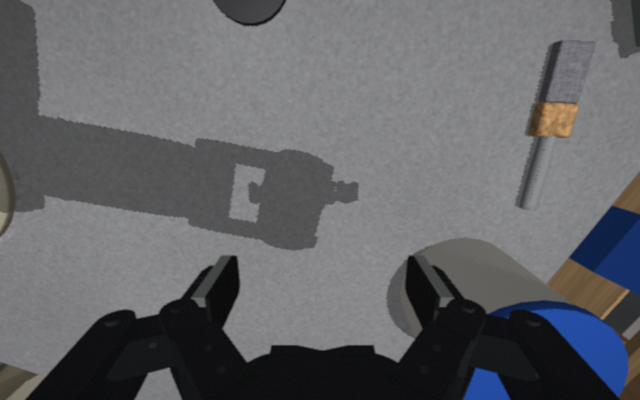

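The wrist view shows the fingers at the bottom, around (215,290) and (435,290), with image up being tool +x. First I'll hover over the white jar.

```bash
cat >> h.py <<'E'
def mv(x,y,z,yaw,tag=""):
    p,r=tool();M=r.as_matrix();d=M.T@(np.array([x,y,z])-p)/10
    y0=np.degrees(np.arctan2(M[1,0],M[0,0]));dy=(yaw-y0+180)%360-180
    s=sense();q6=np.degrees(np.arctan2(y,x))+90-yaw
    print(tag,"shift",np.round(d,2),"rz",round(-np.radians(dy),3),"q6 end",round((q6+180)%360-180),"tilt",np.round(M[2],3),"t",round(s["time_s"],1),"F",np.round(s["force"],1),"w",round(s["grip_width"],3),round(s["grip_force"],1))
E
python3 -c "
from h import *
mv(470,157,150,34)"
```

```text
shift [ 49.14 -46.11   9.83] rz -0.142 q6 end 74 tilt [ 0. -0. -1.] t 2.0 F [ 0.8  0.  -0.2] w 0.997 0.0
```

Request:
{"op": "step_arm", "data": {"commands": "1 49.14 -46.11 5 0 0 -0.142;1 49.14 -46.11 5 0 0 -0.142;1 49.14 -46.11 5 0 0 -0.142;1 49.14 -46.11 5 0 0 -0.142;1 49.14 -46.11 5 0 0 -0.142;1 49.14 -46.11 5 0 0 -0.142;1 49.14 -46.11 5 0 0 -0.142;1 49.14 -46.11 5 0 0 -0.142;1 49.14 -46.11 5 0 0 -0.142;1 49.14 -46.11 5 0 0 -0.142;1 49.14 -46.11 5 0 0 -0.142;1 49.14 -46.11 5 0 0 -0.142;1 49.14 -46.11 9.83 0 0 -0.142;1 49.14 -46.11 9.83 0 0 -0.142;1 49.14 -46.11 9.83 0 0 -0.142;1 49.14 -46.11 9.83 0 0 -0.142;1 49.14 -46.11 9.83 0 0 -0.142;1 49.14 -46.11 9.83 0 0 -0.142;1 49.14 -46.11 9.83 0 0 -0.142;1 49.14 -46.11 9.83 0 0 -0.142"}}

```text
time_s: 3.72
eef_pos: [470.0, 156.5, 150.3]
ee_rot: [0.0, 0.956, 0.292, 0.0]
force: [-0.3, -0.2, -0.0]
grip_width: 1.001
grip_force: 0.0
```

```bash
python3 - <<'E'
from h import *
p,r=tool();print(np.round(p,1))
cm,im=shot("wrist")
f=look("wrist","white_jar",470,157);print(np.round(f,2))
mv(f[0],f[1],26,f[2])
g=render(cm,"white_jar",f[0],f[1],np.radians(f[2]),0)>.5
cs,_=cv2.findContours(g.astype(np.uint8),0,2);o=im[:,:,::-1].copy();cv2.drawContours(o,cs,-1,(0,0,255),1);cv2.imwrite("pics/w1.png",o)
E
```

```text
[470.  156.5 150.3]
[470.19 159.54  26.02   0.96   0.59]
 shift [ 0.19 -0.28 12.45] rz 0.138 q6 end 83 tilt [ 0.001  0.001 -1.   ] t 3.8 F [ 0.2 -0.3  0.1] w 0.999 0.0
```

View pics/w1.png

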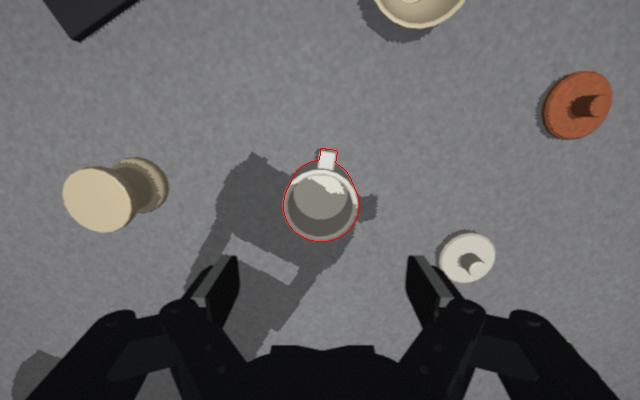

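The overlay fits the white jar well: rim centre about (321,203) and handle (327,158). Now I'll descend, grip and lift.

Request:
{"op": "step_arm", "data": {"commands": "1 0.19 -0.28 4 0 0 0.138;1 0.19 -0.28 8 0 0 0.138;1 0.19 -0.28 11 0 0 0.138;1 0.19 -0.28 12.4 0 0 0.138;1 0.19 -0.28 12.4 0 0 0.138;1 0.19 -0.28 12.4 0 0 0.138;0.6 0.19 -0.28 12.4 0 0 0.138;0.6 0.19 -0.28 12.4 0 0 0.138;0.6 0.19 -0.28 12.4 0 0 0.138;0.6 0.19 -0.28 12.4 0 0 0.138;0.6 0.19 -0.28 12.4 0 0 0.138;0.6 0.19 -0.28 12.4 0 0 0.138;0.6 0.19 -0.28 12.4 0 0 0.138;0.6 0.19 -0.28 12.4 0 0 0.138", "newtons": 40}}

```text
time_s: 4.98
eef_pos: [471.0, 160.3, 28.0]
ee_rot: [0.0, 0.974, 0.226, 0.002]
force: [-2.3, -2.9, 8.5]
grip_width: 0.752
grip_force: 42.6
```

```bash
python3 -c "
from h import *
p,r=tool();print(p)
mv(p[0],p[1],160,26,'lift');mv(387.5,-305,160,26,'to round')"
```

```text
[471.02105793 160.27014433  28.02637637]
lift shift [  0.04   0.02 -13.2 ] rz 0.002 q6 end 83 tilt [ 0.003  0.001 -1.   ] t 5.0 F [-2.3 -2.9  8.5] w 0.752 42.6
to round shift [-27.94  38.12 -13.23] rz 0.002 q6 end 26 tilt [ 0.003  0.001 -1.   ] t 5.0 F [-2.3 -2.9  8.5] w 0.752 42.6
```

Request:
{"op": "step_arm", "data": {"commands": "0.6 0 0 -4 0 0 0;0.6 0 0 -8 0 0 0;0.6 0 0 -14.2 0 0 0;0.6 -30.4 38.1 -14.2 0 0 0;0.6 -30.4 38.1 -14.2 0 0 0;0.6 -30.4 38.1 -14.2 0 0 0;0.6 -30.4 38.1 -14.2 0 0 0;0.6 -30.4 38.1 -14.2 0 0 0;0.6 -30.4 38.1 -14.2 0 0 0;0.6 -30.4 38.1 -14.2 0 0 0;0.6 -30.4 38.1 -14.2 0 0 0;0.6 -30.4 38.1 -14.2 0 0 0;0.6 -30.4 38.1 -14.2 0 0 0;0.6 -30.4 38.1 -14.2 0 0 0;0.6 -30.4 38.1 -14.2 0 0 0;0.6 -30.4 38.1 -14.2 0 0 0;0.6 -30.4 38.1 -14.2 0 0 0;0.6 -30.4 38.1 -14.2 0 0 0;0.6 -30.4 38.1 -14.2 0 0 0"}}

```text
time_s: 6.57
eef_pos: [365.0, -314.5, 168.4]
ee_rot: [0.0, 0.974, 0.226, 0.0]
force: [1.0, -0.7, -1.3]
grip_width: 0.751
grip_force: 46.4
```

```bash
cat >> h.py <<'E'
def over(f,cm,im,things):
    o=im[:,:,::-1].copy()
    for n,x,y,yaw,z in things:
        g=(render(cm,n,x,y,np.radians(yaw),z)>.5).astype(np.uint8)
        cv2.drawContours(o,cv2.findContours(g,0,2)[0],-1,(0,0,255),1)
    cv2.imwrite("pics/"+f+".png",o)
E
python3 - <<'E'
from h import *
p,r=tool();print(np.round(p,1))
cm,im=shot("wrist")
f=look("wrist","round_setter",387,-305);print(np.round(f,2))
mv(f[0],f[1],38,26)
j=trace("wrist","white_jar");print([(a["rect"],a["score"]) for a in j[:2]])
over("w2",cm,im,[("round_setter",f[0],f[1],0,0),("white_jar",p[0],p[1],26,p[2]-28)])
E
```

```text
[ 365.  -314.5  168.4]
[ 388.12 -304.64    2.08    0.88    0.84]
 shift [ 2.51  0.12 13.02] rz 0.003 q6 end 26 tilt [ 0.  0. -1.] t 6.7 F [ 0.3 -1.1 -2. ] w 0.751 46.4
[([324.0, 270.8, 152.0, 157.2], 0.83)]
```

View pics/w2.png

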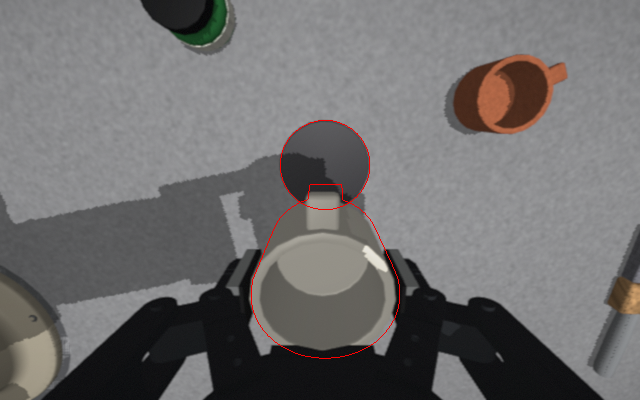

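The red outlines match the setter (325,163) and the held jar (rim 325,295). I'll set it down.

Request:
{"op": "step_arm", "data": {"commands": "0.6 2.5 0.15 4 0 0 0;0.6 2.5 0.15 8 0 0 0;0.6 2.5 0.15 11 0 0 0;0.6 2.5 0.15 12.5 0 0 0;0.6 2.5 0.15 12.8 0 0 0;0.6 2.5 0.15 13.0 0 0 0;0.6 2.5 0.15 13.1 0 0 0;0.6 2.5 0.15 13.1 0 0 0"}}

```text
time_s: 7.38
eef_pos: [387.7, -304.7, 37.8]
ee_rot: [-0.001, 0.974, 0.226, -0.0]
force: [-1.9, 5.2, 7.1]
grip_width: 0.749
grip_force: 47.5
```

Request:
{"op": "step_arm", "data": {"commands": "1 0 0 0 0 0 0;1 0 0 0 0 0 0;1 0 0 0 0 0 0;1 0 0 0 0 0 0;1 0 0 -2 0 0 0;1 0 0 -6 0 0 0;1 0 0 -11.2 0 0 0;1 0 0 -11.2 0 0 0;1 0 0 -11.2 0 0 0"}}

```text
time_s: 8.13
eef_pos: [388.9, -307.0, 152.3]
ee_rot: [0.003, 0.974, 0.226, 0.001]
force: [-0.9, -0.2, 0.1]
grip_width: 1.001
grip_force: 0.0
```

```bash
python3 - <<'E'
from h import *
p,r=tool();print(np.round(p,1))
cm,im=shot("wrist")
print(np.round(look("wrist","white_jar",388,-305,10),2))
print(np.round(look("wrist","round_setter",388,-305,0),2))
mv(647,-191,150,61,'blue')
E
```

```text
[ 388.9 -307.   152.3]
[ 386.72 -303.03   26.45    0.94    0.8 ]
[ 3.8725e+02 -3.0189e+02 -3.1100e+00  2.9000e-01  8.9000e-01]
blue shift [28.34  1.15 -0.23] rz -0.609 q6 end 13 tilt [-0.    -0.002 -1.   ] t 8.3 F [ 0.5 -0.3  0.2] w 0.997 0.0
```

Request:
{"op": "step_arm", "data": {"commands": "1 28.3 1.2 0 0 0 -0.609;1 28.3 1.2 0 0 0 -0.609;1 28.3 1.2 0 0 0 -0.609;1 28.3 1.2 0 0 0 -0.609;1 28.3 1.2 0 0 0 -0.609;1 28.3 1.2 0 0 0 -0.609;1 28.3 1.2 0 0 0 -0.609;1 28.3 1.2 0 0 0 -0.609;1 28.3 1.2 0 0 0 -0.609;1 28.3 1.2 0 0 0 -0.609;1 28.3 1.2 0 0 0 -0.609"}}

```text
time_s: 9.2
eef_pos: [646.2, -192.8, 148.3]
ee_rot: [-0.001, 0.862, 0.507, -0.001]
force: [-0.1, -0.5, -0.5]
grip_width: 1.0
grip_force: 0.0
```

```bash
python3 - <<'E'
from h import *
p,r=tool();print(np.round(p,1))
cm,im=shot("wrist")
f=look("wrist","blue_jar",647,-191);print(np.round(f,2))
mv(f[0],f[1],28,f[2])
over("w3",cm,im,[("blue_jar",*f[:3],0)])
E
```

```text
[ 646.2 -192.8  148.3]
[ 6.4601e+02 -1.9113e+02  4.2170e+01  9.6000e-01  5.9000e-01]
 shift [ 0.13 -0.12 12.1 ] rz 0.327 q6 end 31 tilt [-0. -0. -1.] t 9.3 F [-0.3 -0.2  1. ] w 1.003 0.0
```

View pics/w3.png

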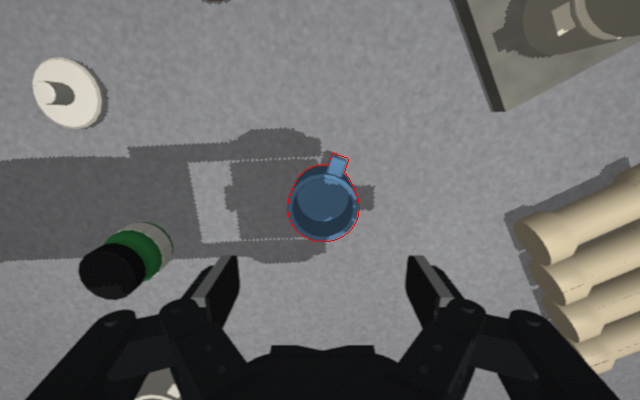

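The blue jar fit is good: rim centre about (323,203), handle (338,165). I'll grip it.

Request:
{"op": "step_arm", "data": {"commands": "1 0.1 -0.12 3 0 0 0.327;1 0.1 -0.12 6 0 0 0.327;1 0.1 -0.12 9 0 0 0.327;1 0.1 -0.12 12 0 0 0.327;1 0.1 -0.12 12 0 0 0.327;1 0.1 -0.12 12 0 0 0.327;0.6 0.1 -0.12 12 0 0 0.327;0.6 0.1 -0.12 12 0 0 0.327;0.6 0.1 -0.12 12 0 0 0.327;0.6 0.1 -0.12 12 0 0 0.327;0.6 0.1 -0.12 12 0 0 0.327;0.6 0.1 -0.12 12 0 0 0.327;0.6 0.1 -0.12 12 0 0 0.327;0.6 0.1 -0.12 12 0 0 0.327", "newtons": 40}}

```text
time_s: 10.47
eef_pos: [647.7, -191.2, 32.1]
ee_rot: [0.002, 0.933, 0.361, 0.001]
force: [-2.3, 0.1, 6.2]
grip_width: 0.7
grip_force: 43.1
```

```bash
python3 -c "
from h import *
p,r=tool();print(np.round(p,1))
mv(p[0],p[1],180,42,'lift');c=np.radians(42);mv(387-25*np.cos(c),-304-25*np.sin(c),190,42,'to round')"
```

```text
[ 647.7 -191.2   32.1]
lift shift [  0.02   0.06 -14.79] rz 0.005 q6 end 32 tilt [ 0.001  0.004 -1.   ] t 10.5 F [-2.3  0.1  6.2] w 0.7 43.1
to round shift [-29.35  -9.15 -15.87] rz 0.005 q6 end 7 tilt [ 0.001  0.004 -1.   ] t 10.5 F [-2.3  0.1  6.2] w 0.7 43.1
```

Request:
{"op": "step_arm", "data": {"commands": "0.6 0 0 -4 0 0 0;0.6 0 0 -8 0 0 0;0.6 0 0 -12 0 0 0;0.6 -29.35 -9.1 -15.8 0 0 0;0.6 -29.35 -9.1 -15.8 0 0 0;0.6 -29.35 -9.1 -15.8 0 0 0;0.6 -29.35 -9.1 -15.8 0 0 0;0.6 -29.35 -9.1 -15.8 0 0 0;0.6 -29.35 -9.1 -15.8 0 0 0;0.6 -29.35 -9.1 -15.8 0 0 0;0.6 -29.35 -9.1 -15.8 0 0 0;0.6 -29.35 -9.1 -15.8 0 0 0;0.6 -29.35 -9.1 -15.8 0 0 0;0.6 -29.35 -9.1 -15.8 0 0 0;0.6 -29.35 -9.1 -15.8 0 0 0;0.6 -29.35 -9.1 -15.8 0 0 0;0.6 -29.35 -9.1 -15.8 0 0 0"}}

```text
time_s: 11.88
eef_pos: [368.8, -320.2, 186.9]
ee_rot: [-0.0, 0.932, 0.361, -0.0]
force: [0.2, 0.5, -1.0]
grip_width: 0.7
grip_force: 44.7
```

```bash
python3 - <<'E'
from h import *
p,r=tool();print(np.round(p,1))
cm,im=shot("wrist")
f=look("wrist","white_jar",387,-304,10);print(np.round(f or 0,2))
b=look("wrist","blue_jar",p[0],p[1],p[2]-32);print(np.round(b or 0,2))
over("w4",cm,im,[("white_jar",387,-304,26,10)]+([("blue_jar",*b[:3],p[2]-32)] if b else []))
E
```

```text
[ 368.8 -320.2  186.9]
[ 386.22 -304.48   25.11    0.89    0.75]
[ 367.94 -319.78  217.91    0.93    0.63]
```

View pics/w4.png

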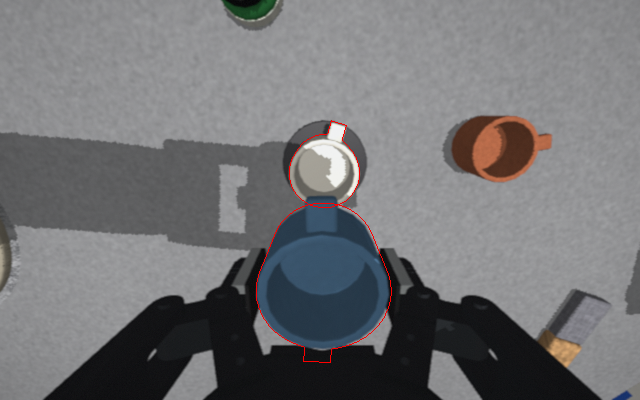

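The white jar stands central on the setter, rim at about (324,170), with the blue jar held at (323,290). The white jar is partly hidden behind the blue one, so I'll refit ignoring the hidden pixels.

```bash
sed -i 's/^def fit(cm,n,mask,x,y,z=0,yaws=None):/def fit(cm,n,mask,x,y,z=0,yaws=None,ign=None):\n    W=1 if ign is None else 1.0-ign/; s/np.minimum(g:=render(cm,n,p\[0\],p\[1\],p\[2\]\/20 if yw is None else yw,z),M).sum()\/np.maximum(g,M).sum()/(W*np.minimum(g:=render(cm,n,p[0],p[1],p[2]\/20 if yw is None else yw,z),M)).sum()\/(W*np.maximum(g,M)).sum()/' h.py
cat > blue.py <<'E'
from h import *
p,r=tool();print(np.round(p,1))
cm,im=shot("wrist")
mb=trace("wrist","blue_jar")[0]["mask"];mw=trace("wrist","white_jar")[0]["mask"]
k=np.ones((5,5),np.uint8);ig=np.zeros((400,640),np.float32);ig[225:,:]=0
w=fit(cm,"white_jar",mw,387,-304,10,[np.radians(26)],cv2.dilate(mb.astype(np.uint8),k).astype(np.float32))
hand=np.zeros((400,640),np.float32);hand[345:]=1
b=fit(cm,"blue_jar",mb,p[0],p[1],p[2]-32,[np.radians(42)],hand)
print(np.round(w,2),np.round(b,2))
d=np.array(w[:2])-b[:2];mv(p[0]+d[0],p[1]+d[1],52+32+8,42)
E
python3 blue.py
```

```text
[ 368.5 -320.5  186.9]
[ 386.16 -304.64   25.45    0.97] [ 366.43 -320.76   43.34    0.96]
 shift [2.57 0.14 9.49] rz 0.005 q6 end 10 tilt [-0. -0. -1.] t 12.2 F [-0.3  0.6 -1.9] w 0.699 44.7
```

Request:
{"op": "step_arm", "data": {"commands": "0.6 2.52 0.1 3 0 0 0;0.6 2.52 0.1 6 0 0 0;0.6 2.52 0.1 8.5 0 0 0;0.6 2.52 0.1 9.3 0 0 0;0.6 2.52 0.1 9.5 0 0 0;0.6 2.52 0.1 9.5 0 0 0;0.6 2.52 0.1 9.5 0 0 0"}}

```text
time_s: 12.77
eef_pos: [388.1, -305.3, 93.4]
ee_rot: [0.001, 0.933, 0.36, 0.0]
force: [0.4, 0.7, -0.9]
grip_width: 0.702
grip_force: 44.6
```

```bash
python3 -c "
from h import *
p,r=tool();print(np.round(p,1))
mv(387.9,-304.4,84,42)"
```

```text
[ 388.1 -305.3   93.4]
 shift [ 0.05 -0.08  0.94] rz 0.005 q6 end 10 tilt [-0.     0.002 -1.   ] t 12.8 F [ 0.4  0.7 -0.9] w 0.702 44.6
```

Request:
{"op": "step_arm", "data": {"commands": "0.6 0.03 -0.04 0.2 0 0 0;0.6 0.03 -0.04 0.4 0 0 0;0.6 0.03 -0.04 0.5 0 0 0;0.6 0.03 -0.04 0.6 0 0 0;0.6 0.03 -0.04 0.6 0 0 0"}}

```text
time_s: 13.18
eef_pos: [387.5, -304.0, 86.0]
ee_rot: [-0.0, 0.933, 0.361, 0.0]
force: [-0.6, -0.3, -1.4]
grip_width: 0.702
grip_force: 44.6
```

No contact force with the foot 4 mm into the mouth, so I'll lower it home.

Request:
{"op": "step_arm", "data": {"commands": "0.6 0 0 0.1 0 0 0;0.6 0 0 0.2 0 0 0;0.6 0 0 0.25 0 0 0;0.6 0 0 0.25 0 0 0;0.6 0 0 0.25 0 0 0"}}

```text
time_s: 13.6
eef_pos: [387.6, -304.1, 84.1]
ee_rot: [0.0, 0.933, 0.361, 0.0]
force: [-2.1, 2.1, 5.7]
grip_width: 0.702
grip_force: 45.3
```

Request:
{"op": "step_arm", "data": {"commands": "1 0 0 0 0 0 0;1 0 0 0 0 0 0;1 0 0 0 0 0 0;1 0 0 0 0 0 0;1 0 0 -2 0 0 0;1 0 0 -6 0 0 0;1 0 0 -10 0 0 0;1 0 0 -11 0 0 0;1 0 0 -11 0 0 0;1 0 0 -11 0 0 0"}}

```text
time_s: 14.43
eef_pos: [387.5, -303.9, 193.1]
ee_rot: [0.0, 0.933, 0.361, 0.0]
force: [-0.6, 0.5, -0.0]
grip_width: 0.997
grip_force: 0.0
```

```bash
python3 - <<'E'
from h import *
p,r=tool();print(np.round(p,1))
cm,im=shot("wrist")
b=look("wrist","blue_jar",387,-304,52);print(np.round(b,2))
cm2,im2=shot("side")
b2=look("side","blue_jar",387,-304,52);print(np.round(b2,2))
o=im2[200:330,180:320,::-1];o=cv2.resize(o,None,fx=3,fy=3);cv2.imwrite("pics/s5.png",np.hstack([o,cv2.resize(im[120:290,230:420,::-1],(380,o.shape[0]))]))
mv(497,-6,130,42,'lid')
E
```

```text
[ 387.5 -303.9  193.1]
[ 385.7  -303.55   43.17    0.94    0.89]
[ 386.18 -305.29  268.92    0.92    0.63]
lid shift [ 28.14 -14.62   6.25] rz 0.005 q6 end 47 tilt [ 0.    -0.003 -1.   ] t 14.6 F [ 0.1 -0.6 -0.8] w 0.999 0.0
```

View pics/s5.png

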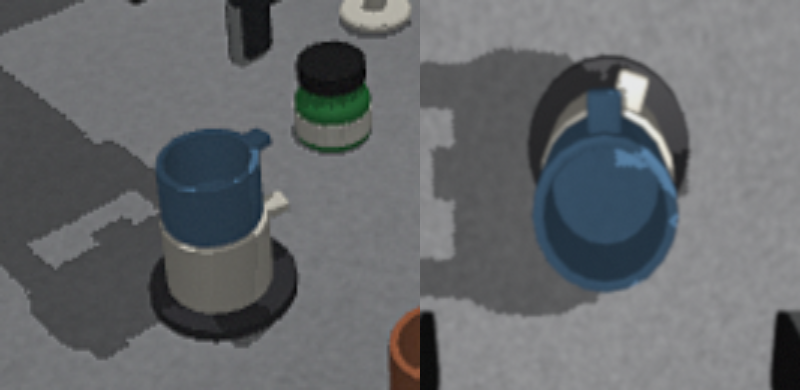

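The blue jar sits upright and home in the white jar, square on the setter (side crop at about (215,220)). Next is the white lid.

Request:
{"op": "step_arm", "data": {"commands": "1 28.1 -14.6 6.2 0 0 0;1 28.1 -14.6 6.2 0 0 0;1 28.1 -14.6 6.2 0 0 0;0.5 28.1 -14.6 6.2 0 0 0;0.5 28.1 -14.6 6.2 0 0 0;0.5 28.1 -14.6 6.2 0 0 0;0.5 28.1 -14.6 6.2 0 0 0;0.5 28.1 -14.6 6.2 0 0 0;0.5 28.1 -14.6 6.2 0 0 0;0.5 28.1 -14.6 6.2 0 0 0;0.5 28.1 -14.6 6.2 0 0 0;0.5 28.1 -14.6 6.2 0 0 0"}}

```text
time_s: 15.63
eef_pos: [497.1, -7.9, 131.4]
ee_rot: [-0.0, 0.933, 0.36, -0.0]
force: [-0.6, 0.0, 0.8]
grip_width: 0.502
grip_force: 0.0
```

```bash
python3 - <<'E'
from h import *
p,r=tool();print(np.round(p,1))
cm,im=shot("wrist")
f=look("wrist","white_lid",497,-6);print(np.round(f,2))
mv(f[0],f[1],32,42)
over("w6",cm,im,[("white_lid",*f[:3],0)])
E
```

```text
[497.1  -7.9 131.4]
[ 4.9767e+02 -4.3300e+00  1.6000e-01  9.3000e-01  5.6000e-01]
 shift [ 0.28 -0.23  9.96] rz 0.003 q6 end 48 tilt [ 0.  0. -1.] t 15.7 F [-0.1  0.3 -0.7] w 0.499 0.0
```

View pics/w6.png

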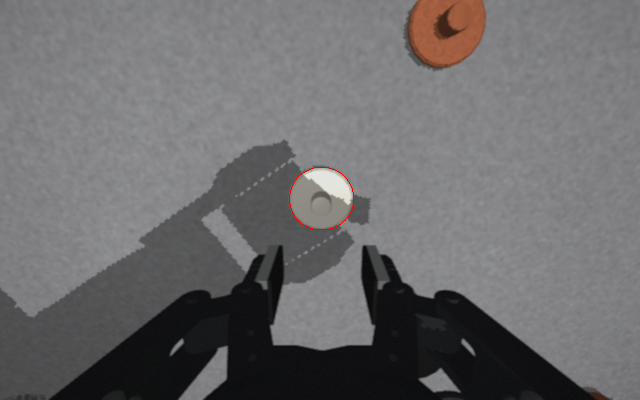

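The lid is fitted at (321,198), with the knob at (321,204). I'll apply the small sideways camera bias (about +1 mm tool y) and grip the knob.

Request:
{"op": "step_arm", "data": {"commands": "0.5 0.33 -0.12 4 0 0 0;0.5 0.33 -0.12 8 0 0 0;0.5 0.33 -0.12 9.5 0 0 0;0.5 0.33 -0.12 9.8 0 0 0;0.5 0.33 -0.12 9.8 0 0 0;0.1 0.33 -0.12 9.8 0 0 0;0.1 0.33 -0.12 9.8 0 0 0;0.1 0.33 -0.12 9.8 0 0 0;0.1 0.33 -0.12 9.8 0 0 0;0.1 0.33 -0.12 9.8 0 0 0;0.1 0.33 -0.12 9.8 0 0 0;0.1 0.33 -0.12 9.8 0 0 0;0.1 0.33 -0.12 9.8 0 0 0", "newtons": 30}}

```text
time_s: 16.82
eef_pos: [499.9, -4.2, 35.1]
ee_rot: [0.001, 0.933, 0.361, 0.001]
force: [-0.9, -1.5, 6.8]
grip_width: 0.191
grip_force: 29.3
```

```bash
python3 -c "
from h import *
p,r=tool();print(np.round(p,1))
mv(p[0],p[1],180,42,'lift');c=np.radians(42);mv(387.2-30*np.cos(c),-304-30*np.sin(c),215,42,'to round')"
```

```text
[499.9  -4.2  35.1]
lift shift [  0.02   0.04 -14.49] rz 0.005 q6 end 48 tilt [ 0.002  0.003 -1.   ] t 16.8 F [-0.9 -1.5  6.8] w 0.191 29.3
to round shift [-31.48  14.64 -17.99] rz 0.005 q6 end 6 tilt [ 0.002  0.003 -1.   ] t 16.8 F [-0.9 -1.5  6.8] w 0.191 29.3
```

Request:
{"op": "step_arm", "data": {"commands": "0.1 0 0 -3 0 0 0;0.1 0 0 -7 0 0 0;0.1 0 0 -11 0 0 0;0.1 -31.4 14.6 -18 0 0 0;0.1 -31.4 14.6 -18 0 0 0;0.1 -31.4 14.6 -18 0 0 0;0.1 -31.4 14.6 -18 0 0 0;0.1 -31.4 14.6 -18 0 0 0;0.1 -31.4 14.6 -18 0 0 0;0.1 -31.4 14.6 -18 0 0 0;0.1 -31.4 14.6 -18 0 0 0;0.1 -31.4 14.6 -18 0 0 0;0.1 -31.4 14.6 -18 0 0 0;0.1 -31.4 14.6 -18 0 0 0;0.1 -31.4 14.6 -18 0 0 0;0.1 -31.4 14.6 -18 0 0 0;0.1 -31.4 14.6 -18 0 0 0;0.1 -31.4 14.6 -18 0 0 0"}}

```text
time_s: 18.32
eef_pos: [365.1, -322.4, 213.5]
ee_rot: [-0.0, 0.932, 0.361, 0.0]
force: [-0.6, 0.3, -0.8]
grip_width: 0.194
grip_force: 29.7
```

```bash
cat > lid.py <<'E'
import sys
from h import *
lid,jar,X,Y,Z,yaw,lz,f=sys.argv[1],sys.argv[2],*map(float,sys.argv[3:8]),sys.argv[8]
p,r=tool();print(np.round(p,1));R2=r.as_matrix()[:2,:2]
cm,im=shot("wrist")
u=proj(cm,p+[0,0,-lz+9])[0]
tl=sorted(trace("wrist",lid),key=lambda a:np.hypot(*(np.array(a["rect"][:2])-u)))
l=tl[0]["mask"] if tl else np.zeros((400,640),bool)
m=min(trace("wrist",jar),key=lambda a:np.hypot(*(np.array(a["rect"][:2])-proj(cm,[X,Y,Z+25])[0])))["mask"]
k=np.ones((7,7),np.uint8)
w=fit(cm,jar,m,X,Y,Z,[np.radians(yaw)],cv2.dilate(l.astype(np.uint8),k).astype(np.float32))
hand=np.zeros((400,640),np.float32);hand[int(u[1]):]=1
b=fit(cm,lid,l,p[0],p[1],p[2]-lz,[0],hand)
print("jar",np.round(w,2),"lid",np.round(b,2),"lid in tool",np.round(R2.T@(np.array(b[:2])-p[:2]),1),"jar in tool",np.round(R2.T@(np.array(w[:2])-p[:2]),1))
over(f,cm,im,[(jar,*w[:3],Z),(lid,*b[:2],0,p[2]-lz)])
E
python3 lid.py white_lid blue_jar 386 -303.5 52 43 35 w7
```

```text
[ 365.1 -322.4  213.5]
jar [ 385.34 -304.41   42.62    0.97] lid [ 362.88 -322.62    3.68    0.94] lid in tool [-1.8 -1.3] jar in tool [27.   0.3]
```

View pics/w7.png

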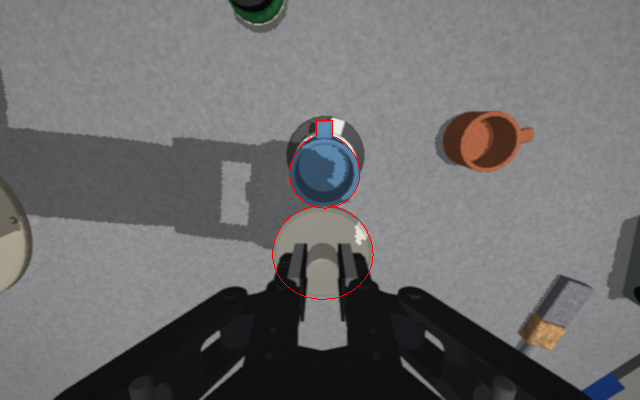

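The lid held at (323,255) and the blue jar's mouth at (325,170) are both fitted. The camera offsets agree with what the arm recorded.

Request:
{"op": "step_arm", "data": {"commands": "0.1 2.9 0.15 3 0 0 0;0.1 2.9 0.15 5 0 0 0;0.1 2.9 0.15 6.8 0 0 0;0.1 2.9 0.15 7.4 0 0 0;0.1 2.9 0.15 7.4 0 0 0;0.1 2.9 0.15 7.4 0 0 0;0.1 2.9 0.15 7.6 0 0 0;0.1 2.9 0.15 7.8 0 0 0;0.1 2.9 0.15 7.9 0 0 0;0.1 2.9 0.15 8.0 0 0 0;0.1 2.9 0.15 8.0 0 0 0"}}

```text
time_s: 19.38
eef_pos: [387.2, -304.7, 133.5]
ee_rot: [0.0, 0.933, 0.361, 0.0]
force: [-0.5, 0.2, -1.0]
grip_width: 0.194
grip_force: 29.7
```

No contact with the plug about 1.5 mm in, so I'll keep lowering.

Request:
{"op": "step_arm", "data": {"commands": "0.1 0 0 0.1 0 0 0;0.1 0 0 0.2 0 0 0;0.1 0 0 0.3 0 0 0;0.1 0 0 0.4 0 0 0;0.1 0 0 0.48 0 0 0;0.1 0 0 0.48 0 0 0"}}

```text
time_s: 19.88
eef_pos: [387.3, -304.8, 129.1]
ee_rot: [0.0, 0.933, 0.361, 0.0]
force: [-2.0, 1.8, 5.2]
grip_width: 0.193
grip_force: 30.2
```

Request:
{"op": "step_arm", "data": {"commands": "0.6 0 0 0 0 0 0;0.6 0 0 0 0 0 0;0.6 0 0 0 0 0 0;0.6 0 0 0 0 0 0;0.6 0 0 -3 0 0 0;0.6 0 0 -6 0 0 0;0.6 0 0 -9 0 0 0;1 2.2 16.5 -7 0 0 -1.763;1 2.2 16.5 -7 0 0 -1.763;1 2.2 16.5 -7 0 0 -1.763;1 2.2 16.5 -7 0 0 -1.763;1 2.2 16.5 -7 0 0 -1.763;1 2.2 16.5 -3.1 0 0 -1.763;1 2.2 16.5 -3.1 0 0 -1.763;1 2.2 16.5 -3.1 0 0 -1.763;1 2.2 16.5 -3.1 0 0 -1.763;1 2.2 16.5 -3.1 0 0 -1.763;1 2.2 16.5 -3.1 0 0 -1.763;1 2.2 16.5 -3.1 0 0 -1.763;1 2.2 16.5 -3.1 0 0 -1.763"}}

```text
time_s: 21.55
eef_pos: [514.5, -411.9, 159.4]
ee_rot: [-0.0, 0.377, 0.926, 0.0]
force: [0.2, -0.0, 0.9]
grip_width: 1.003
grip_force: 0.0
```

Request:
{"op": "step_arm", "data": {"commands": "1 0 0 0 0 0 0;1 0 0 0 0 0 0;1 0 0 0 0 0 0;1 0 0 0 0 0 0"}}

```text
time_s: 21.88
eef_pos: [514.5, -411.9, 159.6]
ee_rot: [-0.0, 0.381, 0.925, 0.0]
force: [0.4, -0.6, 0.9]
grip_width: 1.0
grip_force: 0.0
```

```bash
python3 - <<'E'
from h import *
p,r=tool();print(np.round(p,1))
cm,im=shot("wrist")
f=look("wrist","terracotta_jar",514,-413);print(np.round(f,2))
mv(f[0],f[1],28,f[2]-180);mv(f[0],f[1],28,f[2])
over("w8",cm,im,[("terracotta_jar",*f[:3],0)])
cm2,im2=shot("side");a=cv2.imread("pics/w8.png");o=im2[180:330,170:320,::-1]
cv2.imwrite("pics/w8.png",np.hstack([a[:,120:520],cv2.resize(o,(400,400))]))
E
```

```text
[ 514.5 -411.9  159.6]
[ 512.21 -410.45  322.06    0.97    0.87]
 shift [ 0.27 -0.06 13.17] rz -0.118 q6 end -91 tilt [ 0.  0. -1.] t 22.0 F [0.4 0.3 1. ] w 0.997 0.0
 shift [ 0.27 -0.06 13.17] rz 3.024 q6 end 89 tilt [ 0.  0. -1.] t 22.0 F [0.4 0.3 1. ] w 0.997 0.0
```

View pics/w8.png

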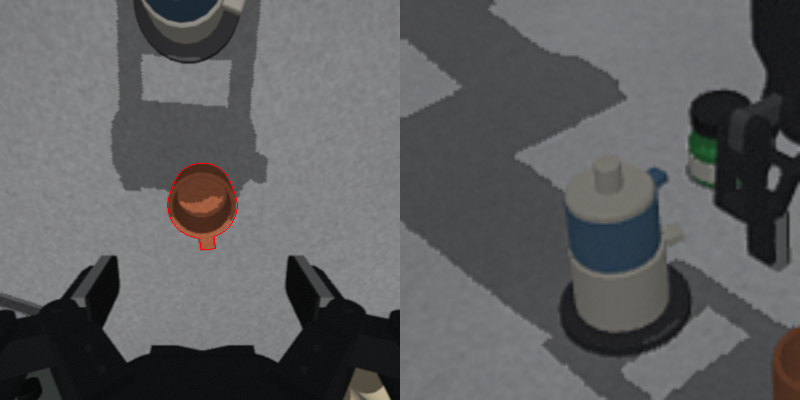

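The round stack is complete with its lid on square. The terracotta jar fits well (rim about (202,203) in the crop, handle below). I'll grip it.

Request:
{"op": "step_arm", "data": {"commands": "1 0.3 0.05 4 0 0 -0.118;1 0.3 0.05 8 0 0 -0.118;1 0.3 0.05 11 0 0 -0.118;1 0.3 0.05 13 0 0 -0.118;1 0.3 0.05 13 0 0 -0.118;1 0.3 0.05 13 0 0 -0.118;0.6 0.3 0.05 13 0 0 -0.118;0.6 0.3 0.05 13 0 0 -0.118;0.6 0.3 0.05 13 0 0 -0.118;0.6 0.3 0.05 13 0 0 -0.118;0.6 0.3 0.05 13 0 0 -0.118;0.6 0.3 0.05 13 0 0 -0.118;0.6 0.3 0.05 13 0 0 -0.118;0.6 0.3 0.05 13 0 0 -0.118", "newtons": 40}}

```text
time_s: 23.2
eef_pos: [513.5, -410.3, 32.3]
ee_rot: [0.002, 0.324, 0.946, -0.001]
force: [-0.1, -0.1, 5.7]
grip_width: 0.699
grip_force: 43.3
```

```bash
python3 -c "
from h import *
p,r=tool();print(np.round(p,1))
mv(p[0],p[1],180,142,'lift');c=np.radians(142);mv(560,0,180,142,'mid');mv(524.5-30*np.cos(c),419-30*np.sin(c),180,142,'to sq')"
```

```text
[ 513.5 -410.3   32.3]
lift shift [-6.000e-02 -1.000e-02 -1.477e+01] rz 0.002 q6 end -91 tilt [-0.004 -0.001 -1.   ] t 23.2 F [-0.1 -0.1  5.7] w 0.699 43.3
mid shift [ 21.46  35.24 -14.88] rz 0.002 q6 end -52 tilt [-0.004 -0.001 -1.   ] t 23.2 F [-0.1 -0.1  5.7] w 0.699 43.3
to sq shift [ 46.98  66.13 -15.  ] rz 0.002 q6 end -16 tilt [-0.004 -0.001 -1.   ] t 23.2 F [-0.1 -0.1  5.7] w 0.699 43.3
```

Request:
{"op": "step_arm", "data": {"commands": "0.6 0 0 -4 0 0 0;0.6 0 0 -8 0 0 0;0.6 0 0 -12 0 0 0;0.6 0 0 -15 0 0 0;0.6 47 66.1 -15 0 0 0;0.6 47 66.1 -15 0 0 0;0.6 47 66.1 -15 0 0 0;0.6 47 66.1 -15 0 0 0;0.6 47 66.1 -15 0 0 0;0.6 47 66.1 -15 0 0 0;0.6 47 66.1 -15 0 0 0;0.6 47 66.1 -15 0 0 0;0.6 47 66.1 -15 0 0 0;0.6 47 66.1 -15 0 0 0;0.6 47 66.1 -15 0 0 0;0.6 47 66.1 -15 0 0 0;0.6 47 66.1 -15 0 0 0;0.6 47 66.1 -15 0 0 0;0.6 47 66.1 -15 0 0 0;0.6 47 66.1 -15 0 0 0"}}

```text
time_s: 24.87
eef_pos: [540.9, 258.8, 181.1]
ee_rot: [0.001, 0.324, 0.946, 0.001]
force: [0.5, 0.5, -1.9]
grip_width: 0.7
grip_force: 44.8
```

```bash
python3 -c "
from h import *
p,r=tool();c=np.radians(142);mv(524.5-30*np.cos(c),419-30*np.sin(c),180,142,'to sq')"
```

```text
to sq shift [ 8.13 11.63  0.11] rz 0.002 q6 end -16 tilt [-0.001  0.002 -1.   ] t 24.9 F [ 0.5  0.5 -1.9] w 0.7 44.8
```

Request:
{"op": "step_arm", "data": {"commands": "0.6 8.1 11.6 0 0 0 0;0.6 8.1 11.6 0 0 0 0;0.6 8.1 11.6 0 0 0 0;0.6 8.1 11.6 0 0 0 0;0.6 8.1 11.6 0 0 0 0;0.6 8.1 11.6 0 0 0 0;0.6 8.1 11.6 0 0 0 0;0.6 8.1 11.6 0 0 0 0"}}

```text
time_s: 25.53
eef_pos: [548.8, 396.7, 180.4]
ee_rot: [0.0, 0.325, 0.946, 0.0]
force: [-0.3, -0.5, -1.7]
grip_width: 0.702
grip_force: 44.8
```

```bash
python3 lid.py terracotta_jar square_setter 524.5 419 0 64 32 w9
```

```text
[548.8 396.7 180.4]
jar [524.63 424.02  62.76   0.98] lid [548.49 396.86   3.11   0.99] lid in tool [ 0.3 -0.1] jar in tool [35.8  6.7]
```

View pics/w9.png

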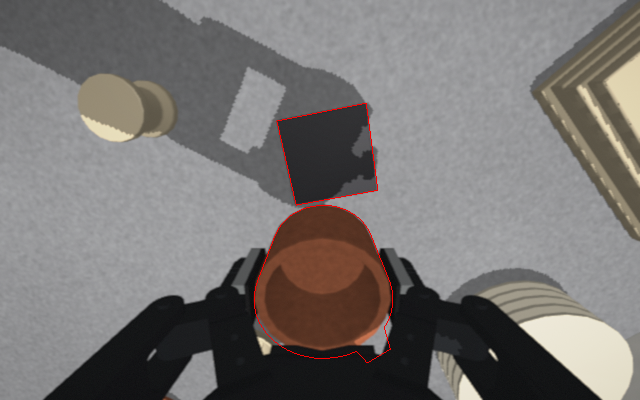

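The square setter fits at (327,153) and the jar in hand at (322,290). I'll set it down.

Request:
{"op": "step_arm", "data": {"commands": "0.6 3.5 0.74 4 0 0 0;0.6 3.5 0.74 8 0 0 0;0.6 3.5 0.74 11 0 0 0;0.6 3.5 0.74 13 0 0 0;0.6 3.5 0.74 13.4 0 0 0;0.6 3.5 0.74 13.6 0 0 0;0.6 3.5 0.74 13.8 0 0 0;0.6 3.5 0.74 13.9 0 0 0;0.6 3.5 0.74 13.9 0 0 0"}}

```text
time_s: 26.43
eef_pos: [526.0, 425.2, 42.2]
ee_rot: [0.001, 0.325, 0.946, 0.001]
force: [-1.7, -2.2, 3.0]
grip_width: 0.702
grip_force: 45.8
```

Request:
{"op": "step_arm", "data": {"commands": "1 0 0 0 0 0 0;1 0 0 0 0 0 0;1 0 0 0 0 0 0;1 0 0 0 0 0 0;1 0 0 -2 0 0 0;1 0 0 -6 0 0 0;1 0 0 -10 0 0 0;1 0 0 -12 0 0 0;1 0 0 -12 0 0 0;1 0 0 -12 0 0 0"}}

```text
time_s: 27.27
eef_pos: [525.6, 425.4, 161.7]
ee_rot: [0.001, 0.324, 0.946, 0.001]
force: [-0.4, 0.8, -0.9]
grip_width: 1.0
grip_force: 0.0
```

```bash
python3 - <<'E'
from h import *
p,r=tool();print(np.round(p,1))
cm,im=shot("wrist")
f=look("wrist","terracotta_jar",525,424,10);print(np.round(f,2))
over("w10",cm,im,[("terracotta_jar",*f[:3],10),("square_setter",524.6,424,63,0)])
mv(663,15,130,142)
E
```

```text
[525.6 425.4 161.7]
[524.32 425.87 322.66   0.93   0.85]
 shift [-36.07 -23.87   2.94] rz 0.002 q6 end -51 tilt [ 0.001 -0.002 -1.   ] t 27.4 F [-0.1 -0.4 -0.8] w 0.997 0.0
```

View pics/w10.png

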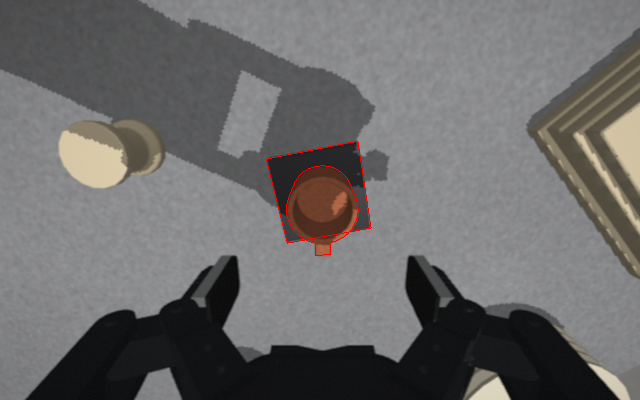

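The terracotta jar stands on the middle of the square setter to within about 2 mm (outlines at (320,192)). Now its lid.

Request:
{"op": "step_arm", "data": {"commands": "0.5 -36 -23.9 2.9 0 0 0;0.5 -36 -23.9 2.9 0 0 0;0.5 -36 -23.9 2.9 0 0 0;0.5 -36 -23.9 2.9 0 0 0;0.5 -36 -23.9 2.9 0 0 0;0.5 -36 -23.9 2.9 0 0 0;0.5 -36 -23.9 2.9 0 0 0;0.5 -36 -23.9 2.9 0 0 0;0.5 -36 -23.9 2.9 0 0 0;0.5 -36 -23.9 2.9 0 0 0;0.5 -36 -23.9 2.9 0 0 0;0.5 -36 -23.9 2.9 0 0 0;0.5 -36 -23.9 2.9 0 0 0;0.5 -36 -23.9 2.9 0 0 0;0.5 -36 -23.9 2.9 0 0 0"}}

```text
time_s: 28.62
eef_pos: [662.4, 17.3, 131.5]
ee_rot: [-0.0, 0.323, 0.946, 0.0]
force: [-0.1, 0.0, -0.6]
grip_width: 0.5
grip_force: 0.0
```

```bash
python3 - <<'E'
from h import *
p,r=tool();print(np.round(p,1))
cm,im=shot("wrist")
f=look("wrist","terracotta_lid",663,15);print(np.round(f,2))
mv(f[0],f[1],33,142)
over("w11",cm,im,[("terracotta_lid",*f[:3],0)])
E
```

```text
[662.4  17.3 131.5]Traceback (most recent call last):
  File "<stdin>", line 4, in <module>
    return _wrapfunc(a, 'round', decimals=decimals, out=out)
    return _wrapit(obj, method, *args, **kwds)
    result = getattr(arr, method)(*args, **kwds)
TypeError: unsupported operand type(s) for *: 'NoneType' and 'float'
```

```bash
python3 - <<'E'
from h import *
p,r=tool()
cm,im=shot("wrist")
f=look("wrist","terracotta_lid",663,15)
if f is None:
    h=cv2.cvtColor(im,cv2.COLOR_RGB2HSV);m=((h[...,0]<14)&(h[...,1]>110)&(h[...,2]>40)).astype(np.uint8)
    n,L,st,ce=cv2.connectedComponentsWithStats(m);u=proj(cm,[663,15,12])[0]
    i=min((i for i in range(1,n) if st[i,4]>500),key=lambda i:np.hypot(*(ce[i]-u)));print("hsv",st[i])
    f=fit(cm,"terracotta_lid",L==i,663,15)
print(np.round(f,2));mv(f[0],f[1],33,142)
over("w11",cm,im,[("terracotta_lid",*f[:3],0)])
E
```

```text
[ 6.6298e+02  1.7350e+01 -1.0000e-02  9.6000e-01  7.0000e-01]
 shift [0.03 0.08 9.88] rz 0.004 q6 end -51 tilt [-0.  0. -1.] t 28.8 F [0.2 0.2 1. ] w 0.5 0.0
```

View pics/w11.png

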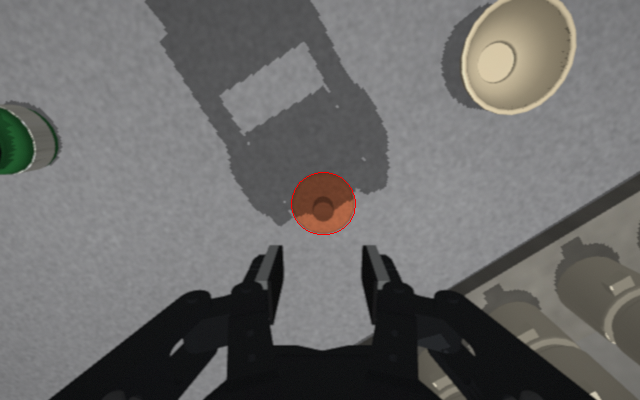

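The lid is fitted at (323,204); bowl and boards are well clear. I'll grip the knob.

Request:
{"op": "step_arm", "data": {"commands": "0.5 0.05 0.16 4 0 0 0;0.5 0.05 0.16 8 0 0 0;0.5 0.05 0.16 9.5 0 0 0;0.5 0.05 0.16 9.8 0 0 0;0.5 0.05 0.16 9.8 0 0 0;0.1 0.05 0.16 9.8 0 0 0;0.1 0.05 0.16 9.8 0 0 0;0.1 0.05 0.16 9.8 0 0 0;0.1 0.05 0.16 9.8 0 0 0;0.1 0.05 0.16 9.8 0 0 0;0.1 0.05 0.16 9.8 0 0 0;0.1 0.05 0.16 9.8 0 0 0;0.1 0.05 0.16 9.8 0 0 0", "newtons": 30}}

```text
time_s: 29.9
eef_pos: [664.5, 17.1, 36.0]
ee_rot: [0.002, 0.324, 0.946, 0.0]
force: [-0.4, 1.0, 7.5]
grip_width: 0.191
grip_force: 29.3
```

```bash
python3 -c "
from h import *
p,r=tool();print(np.round(p,1))
c=np.radians(142);mv(525.3-30*np.cos(c),425.4-30*np.sin(c),180,142,'to sq')"
```

```text
[664.5  17.1  36. ]
to sq shift [ 33.01  23.71 -14.46] rz 0.002 q6 end -15 tilt [-0.003  0.002 -1.   ] t 29.9 F [-0.4  1.   7.5] w 0.191 29.3
```

Request:
{"op": "step_arm", "data": {"commands": "0.1 0 0 -4 0 0 0;0.1 0 0 -8 0 0 0;0.1 0 0 -12 0 0 0;0.1 33 23.7 -14.4 0 0 0;0.1 33 23.7 -14.4 0 0 0;0.1 33 23.7 -14.4 0 0 0;0.1 33 23.7 -14.4 0 0 0;0.1 33 23.7 -14.4 0 0 0;0.1 33 23.7 -14.4 0 0 0;0.1 33 23.7 -14.4 0 0 0;0.1 33 23.7 -14.4 0 0 0;0.1 33 23.7 -14.4 0 0 0;0.1 33 23.7 -14.4 0 0 0;0.1 33 23.7 -14.4 0 0 0;0.1 33 23.7 -14.4 0 0 0;0.1 33 23.7 -14.4 0 0 0;0.1 33 23.7 -14.4 0 0 0;0.1 33 23.7 -14.4 0 0 0"}}

```text
time_s: 31.4
eef_pos: [549.0, 405.6, 177.9]
ee_rot: [0.0, 0.325, 0.946, -0.0]
force: [-0.5, 0.5, -0.4]
grip_width: 0.188
grip_force: 29.6
```

```bash
python3 lid.py terracotta_lid terracotta_jar 524.5 425.5 10 322 36 w12
```

```text
[549.  405.6 177.9]
jar [526.51 425.32 324.79   0.96] lid [547.9  405.94  14.32   0.92] lid in tool [ 1.1 -0.4] jar in tool [29.9  1.7]
```

View pics/w12.png

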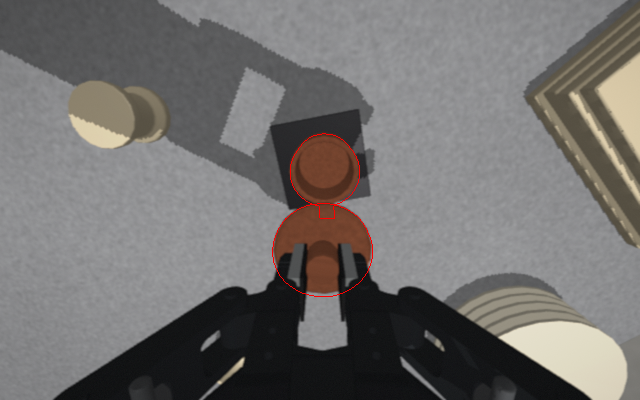

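I make that 15 views, one over the limit of 14, so from here I'll use numbers only. I'll take one clearer measurement from 20 mm further back.

Request:
{"op": "step_arm", "data": {"commands": "0.1 -2 0 0 0 0 0;0.1 -2 0 0 0 0 0;0.1 -2 0 0 0 0 0;0.1 -2 0 0 0 0 0"}}

```text
time_s: 31.88
eef_pos: [563.9, 394.5, 177.6]
ee_rot: [-0.0, 0.325, 0.946, -0.0]
force: [0.6, -0.1, -1.0]
grip_width: 0.192
grip_force: 29.6
```

```bash
python3 lid.py terracotta_lid terracotta_jar 524.5 425.5 10 322 36 w13;python3 lid.py terracotta_lid terracotta_jar 524.5 425.5 10 322 36 w13
```

```text
[563.9 394.5 177.6]
jar [525.83 425.6  322.     0.97] lid [5.6285e+02 3.9514e+02 9.0000e-02 9.2000e-01] lid in tool [ 1.2 -0.2] jar in tool [49.1  1.1]
[563.7 394.9 177.8]
jar [525.59 425.8  322.08   0.95] lid [562.65 395.39  -5.35   0.92] lid in tool [ 1.1 -0.3] jar in tool [49.1  1. ]
```

Request:
{"op": "step_arm", "data": {"commands": "0.1 4.82 0.11 2 0 0 0;0.1 4.82 0.11 4 0 0 0;0.1 4.82 0.11 6 0 0 0;0.1 4.82 0.11 7.2 0 0 0;0.1 4.82 0.11 7.5 0 0 0;0.1 4.82 0.11 7.5 0 0 0;0.1 4.82 0.11 7.7 0 0 0;0.1 4.82 0.11 7.9 0 0 0;0.1 4.82 0.11 8.0 0 0 0;0.1 4.82 0.11 8.15 0 0 0;0.1 4.82 0.11 8.15 0 0 0"}}

```text
time_s: 33.1
eef_pos: [526.9, 424.9, 96.3]
ee_rot: [0.0, 0.324, 0.946, 0.0]
force: [-0.4, 0.5, -1.4]
grip_width: 0.192
grip_force: 29.6
```

Request:
{"op": "step_arm", "data": {"commands": "0.1 0 0 0.1 0 0 0;0.1 0 0 0.2 0 0 0;0.1 0 0 0.3 0 0 0;0.1 0 0 0.4 0 0 0;0.1 0 0 0.46 0 0 0;0.1 0 0 0.46 0 0 0"}}

```text
time_s: 33.6
eef_pos: [526.8, 425.0, 92.0]
ee_rot: [0.0, 0.324, 0.946, 0.0]
force: [-1.5, -0.1, 2.5]
grip_width: 0.193
grip_force: 29.9
```

It touched at z = 92.0, the expected seated height. I'll release, rise and back off.

Request:
{"op": "step_arm", "data": {"commands": "0.6 0 0 0 0 0 0;0.6 0 0 0 0 0 0;0.6 0 0 0 0 0 0;0.6 0 0 0 0 0 0;0.6 0 0 0 0 0 0;0.6 0 0 -3 0 0 0;0.6 0 0 -7 0 0 0;0.6 0 0 -10 0 0 0;0.6 0 0 -12 0 0 0;0.6 0 0 -12 0 0 0;0.6 0 0 -12 0 0 0;0.6 0 0 -12 0 0 0"}}

```text
time_s: 34.6
eef_pos: [526.4, 424.7, 210.2]
ee_rot: [-0.001, 0.324, 0.946, -0.001]
force: [-0.2, -0.2, -0.3]
grip_width: 0.602
grip_force: 0.0
```

```bash
python3 - <<'E'
from h import *
p,r=tool();print(np.round(p,1))
cm,im=shot("wrist")
for n,x,y,z in(("terracotta_lid",526,425,56),("terracotta_jar",526,425,10),("square_setter",525,424,0)): print("w",n,np.round(look("wrist",n,x,y,z) or 0,2))
for c in("scene","side"):
    capture(c)
    for n,x,y,z in(("terracotta_lid",526,425,56),("white_lid",387,-304,94),("blue_jar",387,-304,52),("white_jar",387,-304,10)): print(c,n,np.round(look(c,n,x,y,z) or 0,2))
    for n in("kiln_prop","glaze_jar","bisque_bowl"): print(n,[np.round(a["xy"]).tolist() for a in spot_point(c,n)[:1]])
E
```

```text
[526.4 424.7 210.2]
w terracotta_lid [525.26 425.91   0.     0.95   0.58]
w terracotta_jar [5.2608e+02 4.2637e+02 3.2144e+02 1.4000e-01 8.7000e-01]
w square_setter [5.2463e+02 4.2405e+02 6.2710e+01 4.9000e-01 6.1000e-01]
scene terracotta_lid [526.9  424.35   0.     0.86   0.66]
scene white_lid [ 386.54 -305.99    1.83    0.88    0.73]
scene blue_jar [ 387.46 -302.41   67.51    0.45    0.72]
scene white_jar [ 391.75 -302.9    27.66    0.46    0.78]
kiln_prop [[431.0, 259.0]]
glaze_jar [[312.0, 164.0]]
bisque_bowl [[330.0, 280.0]]
side terracotta_lid [ 5.2589e+02  4.2491e+02 -6.2000e-01  7.6000e-01  4.9000e-01]
side white_lid [ 3.8546e+02 -3.0786e+02  1.8000e-01  9.1000e-01  5.7000e-01]
side blue_jar [ 386.08 -305.11   47.81    0.51    0.95]
side white_jar [ 386.48 -307.99   32.62    0.56    0.84]
kiln_prop [[260.0, 157.0]]
glaze_jar [[292.0, 242.0]]
bisque_bowl [[356.0, 165.0]]
```

Everything sits where it should at the expected heights, and the bystanders haven't moved. I'm handing the job in.

```bash
python3 -c "
from rig import *
print(finish_job())"
```

```text
the job is handed in; nothing more can be done
None
```

The ware is set and handed in at about 35 s: white jar, blue jar and white lid stacked on the round setter, terracotta jar and lid on the square one. By measurement both stacks are seated at the expected heights and within about 2 mm of the middle, and the bystanders are unmoved; I viewed 15 pictures, one over the limit of 14.

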